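# Put the lens cells away in the slit-lamp drawer, pointers on their marks

### The arm

A 6-joint arm with a two-finger parallel gripper is mounted at the origin on the work surface. World frame = base frame: x ahead of the robot, y to its left, z up, the work surface at z = 0. Lengths are in m, angles in degrees, forces in N, time in s.
With the tool pointing down it reaches from about 0.3 to 0.75 m from the base axis. Payload 8.5 kg.
Tool frame: the origin (TCP) lies midway between the tips of the shut fingers; the grasp point (between the pads) lies 19 mm behind it; z points along the fingers, y is the line along which they close (so a half turn about z gives the same grasp; the last joint's range is limited). The gripper opens to 85 mm and grips with 20 to 120 N. Pads are 22 mm wide; open, the fingers measure 114 mm over their backs; the gripper's body (76 mm by 85 mm) begins 54 mm behind the grasp point. The pads swing forward as they close: fully open they stand 13 mm farther back than shut.
Start: joints at [53.153, 21.807, 74.336, -0, 83.858, -12.336], TCP at [0.228, 0.5, 0.231] pointing down, gripper open.
Joint ranges: [-178.18, 178.18], [-50.72, 133.34], [12.68, 142.11], [-81.47, 261.47], [9.98, 163.14], [-165.26, 165.26]. Speed limits (degrees/s): [136.94, 136.94, 180, 180, 180, 180].

### API

Orientations are given as a 3x3 rotation matrix whose columns are the frame's x, y, z axes.
In Python, from rig import observe, optics, order, spotter gives the robot as it stands.
- The arm moves only by the tool move_arm, never from a script. Its argument "series" is text: rows parted by semicolons, each of 5 numbers parted by spaces: the shift along the tool's x, y, z in cm, then the turn about the tool's z in degrees, then the opening, from -1 (shut) to 1 (fully open). A call has 1 to 8 rows; each row is the pose to reach, as a shift and turn from the pose commanded when the call began, along the tool's axes at that moment; what a row does not reach only later rows make up. A row lasts 1/8 s, in which the tool goes at most 62.5 mm and 10.7 degrees, less where a joint would pass 70% of its speed; a pose out of reach is approached as far as the arm can. A call with a gripper value outside its range is refused whole. The fingers move at their own pace and stop on an object; "force" is the grip in N (left out, the last holds). Time passes only in rows, so rows that repeat a pose let the fingers close. It gives the time, the measured TCP pose, the force, the opening and the grip force at its end, in the units of the state.
- observe(): the state, without advancing time (a new reading comes with each control period).
- optics.get_image(name): name is "scene" or "top"; returns a dict with "pixels" (420x560x3 uint8, blue, green, red), "camera_matrix" (3x3 intrinsics, pixels), "rvec" (rotation vector, rad) and "tvec" (3), from world to camera coordinates, as OpenCV has them. Camera axes: x right, y down, z forward; pixel columns grow to the right and rows downward; lengths in m; the calibration is good to about 2 mm. A picture is of the moment at which its call begins. There is no depth.
- order.close_job(): hands the job in; it is judged then, once.
Trained networks look in the newest picture that a camera, given by its name, has taken for a name from the list of things; names that differ only in an ending like _2 or _b are one class to them, and where a whole thing is asked for, a point or a joint stands for the part that bears it (a point fixed in the world has none). Each returns a list of dicts, best first, with "score" (0 to 1); they miss things now and then, are a little off and sometimes report something else, mostly with a low value. They report only what shows in the picture. A call takes as long as a camera call. They do not tell look-alikes from the thing itself.
- spotter.find_in(thing, camera): "point" ([x, y, z] in m, in world coordinates, good to about 4 mm: the middle of the surface that is visible of it).
- spotter.cut_out(thing, camera): "pixels" (420x560 bool, what is visible of it).
- spotter.mark_of(thing, camera): "point" ([x, y, z] in m, in world coordinates, good to about 4 mm: a listed point, or the origin of a listed thing).
The state is a dict: "time_s": time; "q": joint angles; "qvel": joint speeds; "joint_efforts": joint torques, N m; "position": TCP position; "tool_rot": TCP orientation; "ft_force": force on the tool from outside, world axes, zero at the start; "wrist_torque": the same for the moment, N m; "grip_width": finger opening in m; "gripper_force": force on a finger pad.
Only numpy, scipy, OpenCV 4.12 (cv2) and the standard library are available. Lean on these libraries where they do the work, as an engineer would, in place of code of your own. Each camera call takes 0.05 s, during which the arm holds its last target. There are 200 camera calls.

### The job

Open the drawer and stand every lens cell that is out on the bench upright in the middle of the disc of its own colour, turned so that its white pointer tab lines up with the white mark on that disc; then close the drawer fully. The cells are delicate optics: hold them with a light grip, no more than 45 N, and leave everything else on the bench where it is.

Things in the scene. Friction and masses are not known exactly. Their poses are not given: they have to be found in the camera images.
- drawer (a joint): Drawer slide, m: 0 = fully home in its unit, 0.17 = fully open (stop). It slides out towards the robot, along the unit's own -x, with about 1.5 N of friction and stays where it is left; it starts a little ajar.
- unit: Fixed grey drawer unit, 240 (x) x 410 (y) x 78 mm high, one drawer in its -x face: 190 x 372 mm inside, front panel to 64 mm and other walls to 46 mm above the table. When shut, the panel's inside is level with the unit's face, 120 mm in front of its origin. Origin: centre of underside. +x away from the robot (small yaw), +y to the robot's left.
- drawer_handle (a point): Middle of the drawer's handle: steel bar 11 mm thick, 120 mm long, along the unit's y, its axis 45 mm in front of the drawer's 12 mm thick front panel, on two stalks at its ends; 56 mm above the table, 22 mm below the unit's top. Moves with the drawer. Axes parallel to the unit's.
- cell_red: Loose lens cell, about 110 g (may be absent): upright black barrel, 50 mm diameter, 50 mm high, red collar and rim round a glass top. Origin: centre of its underside, z up. White pointer tab, 10 mm wide, at its foot along +x, to 38 mm from the axis, 1 to 8 mm above the underside; a white bar on the top rim is on the same side. Higher up it is round: grip at any yaw.
- disc_red: Place of the red cell: flat red disc, 88 mm diameter, black middle, fixed on the drawer's lining (13 mm above the table), moving with the drawer. Origin: its centre; +x points along its white mark, a 10 mm wide radial line 22 to 44 mm out. The discs stand in a row, 92 mm apart, centres 62 mm behind the front panel's inside, clear of the unit from an opening of 0.10 on.
- tip_red (a point): On the red cell's pointer tab, 36 mm out from the cell's axis along its +x, 4.5 mm above its underside. Axes are the cell's.
- cell_blue: Loose lens cell, about 110 g (may be absent): upright black barrel, 50 mm diameter, 50 mm high, blue collar and rim round a glass top. Origin: centre of its underside, z up. White pointer tab, 10 mm wide, at its foot along +x, to 38 mm from the axis, 1 to 8 mm above the underside; a white bar on the top rim is on the same side. Higher up it is round: grip at any yaw.
- disc_blue: Place of the blue cell: flat blue disc, 88 mm diameter, black middle, fixed on the drawer's lining (13 mm above the table), moving with the drawer. Origin: its centre; +x points along its white mark, a 10 mm wide radial line 22 to 44 mm out. The discs stand in a row, 92 mm apart, centres 62 mm behind the front panel's inside, clear of the unit from an opening of 0.10 on.
- tip_blue (a point): On the blue cell's pointer tab, 36 mm out from the cell's axis along its +x, 4.5 mm above its underside. Axes are the cell's.
- cell_green: Loose lens cell, about 110 g (may be absent): upright black barrel, 50 mm diameter, 50 mm high, green collar and rim round a glass top. Origin: centre of its underside, z up. White pointer tab, 10 mm wide, at its foot along +x, to 38 mm from the axis, 1 to 8 mm above the underside; a white bar on the top rim is on the same side. Higher up it is round: grip at any yaw.
- disc_green: Place of the green cell: flat green disc, 88 mm diameter, black middle, fixed on the drawer's lining (13 mm above the table), moving with the drawer. Origin: its centre; +x points along its white mark, a 10 mm wide radial line 22 to 44 mm out. The discs stand in a row, 92 mm apart, centres 62 mm behind the front panel's inside, clear of the unit from an opening of 0.10 on.
- tip_green (a point): On the green cell's pointer tab, 36 mm out from the cell's axis along its +x, 4.5 mm above its underside. Axes are the cell's.
- cell_yellow: Loose lens cell, about 110 g (may be absent): upright black barrel, 50 mm diameter, 50 mm high, yellow collar and rim round a glass top. Origin: centre of its underside, z up. White pointer tab, 10 mm wide, at its foot along +x, to 38 mm from the axis, 1 to 8 mm above the underside; a white bar on the top rim is on the same side. Higher up it is round: grip at any yaw.
- disc_yellow: Place of the yellow cell: flat yellow disc, 88 mm diameter, black middle, fixed on the drawer's lining (13 mm above the table), moving with the drawer. Origin: its centre; +x points along its white mark, a 10 mm wide radial line 22 to 44 mm out. The discs stand in a row, 92 mm apart, centres 62 mm behind the front panel's inside, clear of the unit from an opening of 0.10 on.
- tip_yellow (a point): On the yellow cell's pointer tab, 36 mm out from the cell's axis along its +x, 4.5 mm above its underside. Axes are the cell's.
- dropper: Bystander, leave alone. White dropper jar with an orange cap, 22 mm diameter, 38 mm high; stands loose among the cells. Origin: centre of its underside.
- cleaner: Bystander, leave alone. White bottle with a blue cap, 60 mm diameter, 130 mm high, loose. Origin: centre of its underside.
- lens_box: Bystander, leave alone. Cardboard box 70 x 50 x 35 mm, loose. Origin: centre of its underside.
- grip_spare: Bystander, leave alone. Black spare joystick grip standing upright, 40 mm diameter, 60 mm high, loose. Origin: centre of its underside.
- screwdriver: Bystander, leave alone. Screwdriver, 170 mm long, lying loose.
- mug: Bystander, leave alone. White mug, 76 mm diameter, 85 mm high, loose. Origin: centre of its underside.
- brow_pad: Bystander, leave alone. Black rubber pad 35 x 110 x 16 mm lying loose on top of the drawer unit. Origin: centre of its underside.
Things that resemble listed ones, but are neither listed nor needed, are in the scene too. Leave any turquoise look-alike of the cell_red alone.

How it is judged (in metres and radians):
On the way, in this order (a step that is already met when the one before it is completed fails the run):
1. the drawer has been opened (value of joint drawer above 0.1 m), for 0.2 s.
2. with the drawer open, every cell present stands on its own disc, pointer on the mark, let go (value of joint drawer above 0.1 m and horizontal distance between cell_red and disc_red below 0.01 m and x of tip_red in the frame of disc_red above 0.015 m and angle between the x axis of cell_red and the x axis of disc_red, either way round below 0.2 rad and angle between each of cell_red, cell_blue, cell_green, cell_yellow's own z axis and vertical below 0.1 rad and z of cell_red in the frame of disc_red below 0.006 m and linear speed of each of cell_red, cell_blue, cell_green, cell_yellow below 0.02 m/s and horizontal distance between cell_blue and disc_blue below 0.01 m and x of tip_blue in the frame of disc_blue above 0.015 m and angle between the x axis of cell_blue and the x axis of disc_blue, either way round below 0.2 rad and z of cell_blue in the frame of disc_blue below 0.006 m and horizontal distance between cell_green and disc_green below 0.01 m and x of tip_green in the frame of disc_green above 0.015 m and angle between the x axis of cell_green and the x axis of disc_green, either way round below 0.2 rad and z of cell_green in the frame of disc_green below 0.006 m and horizontal distance between cell_yellow and disc_yellow below 0.01 m and x of tip_yellow in the frame of disc_yellow above 0.015 m and angle between the x axis of cell_yellow and the x axis of disc_yellow, either way round below 0.2 rad and z of cell_yellow in the frame of disc_yellow below 0.006 m and contact force between the fingers and cell_red below 0.2 N and contact force between the fingers and cell_blue below 0.2 N and contact force between the fingers and cell_green below 0.2 N and contact force between the fingers and cell_yellow below 0.2 N), for 0.2 s.
At the end, for the whole second after the job is handed in: Every cell present stands upright on the disc of its own colour, its axis within 10 mm of the disc's centre and its pointer within 0.2 rad (about 11 degrees) of the disc's mark (the tab on the mark's side), at rest, and the drawer is closed to within 6 mm (horizontal distance between cell_red and disc_red below 0.01 m and x of tip_red in the frame of disc_red above 0.015 m and angle between the x axis of cell_red and the x axis of disc_red, either way round below 0.2 rad and angle between each of cell_red, cell_blue, cell_green, cell_yellow's own z axis and vertical below 0.1 rad and z of cell_red in the frame of disc_red below 0.006 m and linear speed of each of cell_red, cell_blue, cell_green, cell_yellow below 0.02 m/s and horizontal distance between cell_blue and disc_blue below 0.01 m and x of tip_blue in the frame of disc_blue above 0.015 m and angle between the x axis of cell_blue and the x axis of disc_blue, either way round below 0.2 rad and z of cell_blue in the frame of disc_blue below 0.006 m and horizontal distance between cell_green and disc_green below 0.01 m and x of tip_green in the frame of disc_green above 0.015 m and angle between the x axis of cell_green and the x axis of disc_green, either way round below 0.2 rad and z of cell_green in the frame of disc_green below 0.006 m and horizontal distance between cell_yellow and disc_yellow below 0.01 m and x of tip_yellow in the frame of disc_yellow above 0.015 m and angle between the x axis of cell_yellow and the x axis of disc_yellow, either way round below 0.2 rad and z of cell_yellow in the frame of disc_yellow below 0.006 m and value of joint drawer below 0.006 m); the robot touches nothing.
It fails at once if a lens cell squeezed or pushed by the fingers with more than 100 N in all (50 N a finger) (contact force between the fingers and cell_red above 100 N or contact force between the fingers and cell_blue above 100 N or contact force between the fingers and cell_green above 100 N or contact force between the fingers and cell_yellow above 100 N).
It fails at once if a bystander shifted by more than 4 cm (distance of any of dropper, cleaner, lens_box, grip_spare, screwdriver, mug, brow_pad from where it was at the start of the episode above 0.04 m).
It fails at once if a standing bystander knocked over (angle between any of dropper, cleaner, grip_spare, mug, lens_box's own z axis and vertical above 0.6 rad).
Of cell_red, cell_blue, cell_green, cell_yellow only 3 to 4 are there at a start; the rules pass over those that are not, and their reading is None.
At some moment in a run one of cell_red, cell_blue, cell_green, cell_yellow may be knocked a few centimetres aside while the robot is not near it.
It also fails if it takes over 210 s, if anything falls off the work surface, if the arm or the gripper's body presses on something with over 40 N, if the wrist force passes 120 N, or if a joint passes its speed limit or range.

## Working session

There is one attempt and no reset: what is moved stays moved. The work goes in short steps, Python scripts to look and compute and a tool call to move; the robot and the scene stay as the last step left them, time stands still between calls to the robot, and variables do not carry over. Pictures are saved under pics/ and viewed, at most 14 in all, crops included, and the job is handed in when it is done.

Besides the shell and the picture viewer there is one more tool, called after "Emit:" as name(argument=value, ...) on one line, values as JSON. move_arm: Moves the arm, as the interface text tells. Its arguments: {"type":"object","properties":{"series":{"type":"string"},"force":{"type":"number"}},"required":["series"]}

```bash
ls; mkdir -p pics; cat > h.py <<'E'
import numpy as np, cv2, json
from rig import observe, optics, order, spotter
def snap(cam, fn=None):
    d=optics.get_image(cam)
    if fn: cv2.imwrite('pics/'+fn,d['pixels'])
    return d
def cal(d):
    R=cv2.Rodrigues(np.array(d['rvec'],float))[0]; return np.array(d['camera_matrix'],float),R,np.array(d['tvec'],float).ravel()
def ray(d,uv,z):
    K,R,t=cal(d); c=-R.T@t; v=R.T@np.linalg.solve(K,[uv[0],uv[1],1.]); return c+v*(z-c[2])/v[2]
def proj(d,p):
    return cv2.projectPoints(np.array(p,float).reshape(-1,3),np.array(d['rvec'],float),np.array(d['tvec'],float),np.array(d['camera_matrix'],float),None)[0].reshape(-1,2)
def st():
    s=observe(); print('t',s['time_s'],'q',np.round(s['q'],1),'pos',np.round(s['position'],4),'R',np.round(s['tool_rot'],3).tolist(),'F',np.round(s['ft_force'],1),'w',s['grip_width'],s['gripper_force']); return s
E
python3 - <<'E'
from h import *
st()
for c in ('scene','top'):
    d=snap(c,c+'0.png'); K,R,t=cal(d); print(c,-R.T@t,K[0,0])
    for n in ['cell_red','cell_blue','cell_green','cell_yellow','disc_red','disc_blue','disc_green','disc_yellow','tip_red','tip_blue','tip_green','tip_yellow','drawer_handle','unit']:
        print(n,[(round(r['score'],2),np.round(r['point'],3).tolist()) for r in spotter.mark_of(n,c)][:3])
E
```

```text
pics
t 0.0 q [ 53.2  21.8  74.4   0.   83.9 -12.3] pos [0.228  0.5002 0.2307] R [[-0.91, 0.415, -0.001], [0.415, 0.91, -0.001], [0.0, -0.001, -1.0]] F [-0.4 -0.4  0.1] w 0.08525799027989285 0.0
scene [1.07682306 0.68165436 1.03759287] 410.89706714516456
cell_red [(0.78, [0.552, 0.216, 0.002]), (0.54, [0.554, 0.118, -0.0])]
cell_blue [(0.95, [0.474, 0.368, -0.0])]
cell_green [(0.24, [0.475, 0.367, -0.001])]
cell_yellow [(0.88, [0.584, 0.342, -0.003]), (0.46, [0.508, 0.281, -0.001])]
disc_red []
disc_blue [(0.43, [0.567, -0.208, 0.057]), (0.33, [0.732, -0.095, 0.081])]
disc_green []
disc_yellow []
tip_red [(0.81, [0.528, 0.094, 0.007]), (0.61, [0.516, 0.222, 0.004])]
tip_blue [(0.69, [0.463, 0.395, 0.006])]
tip_green []
tip_yellow [(0.65, [0.556, 0.368, 0.005])]
drawer_handle [(0.63, [0.564, -0.212, 0.057])]
unit [(0.66, [0.773, -0.185, 0.001])]
top [ 0.26193534 -0.02447135  1.48356564] 443.6826179669643
cell_red [(0.66, [0.547, 0.219, -0.001]), (0.6, [0.559, 0.119, 0.005])]
cell_blue [(0.8, [0.473, 0.363, 0.001])]
cell_green [(0.49, [0.477, 0.365, -0.001])]
cell_yellow [(0.55, [0.584, 0.346, -0.003])]
disc_red [(0.49, [0.666, -0.06, 0.012])]
disc_blue [(0.45, [0.683, -0.147, 0.015])]
disc_green [(0.68, [0.69, -0.24, 0.015])]
disc_yellow [(0.45, [0.694, -0.333, 0.017])]
tip_red [(0.74, [0.534, 0.094, 0.008]), (0.5, [0.513, 0.224, 0.007])]
tip_blue [(0.59, [0.464, 0.399, 0.002])]
tip_green [(0.5, [0.694, -0.244, 0.018]), (0.16, [0.392, -0.514, 0.001])]
tip_yellow [(0.46, [0.3, 0.307, 0.0])]
drawer_handle [(0.6, [0.565, -0.207, 0.055])]
unit [(0.56, [0.77, -0.188, 0.006]), (0.15, [0.679, -0.145, 0.015])]
```

View pics/top0.png

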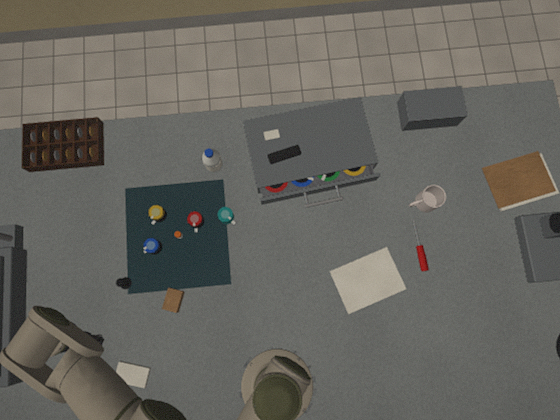

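View pics/scene0.png

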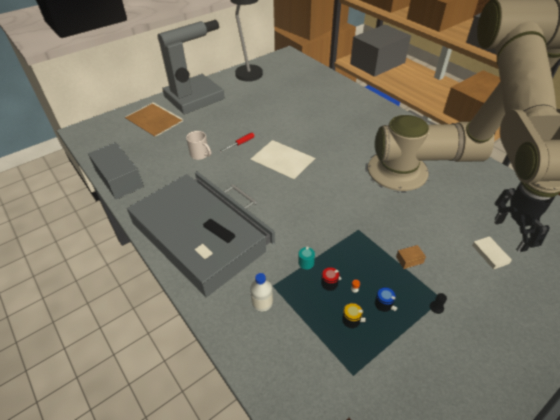

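Both pictures agree. Red is at top (195,218), blue (151,245) and yellow (156,213), with no green cell visible. The turquoise decoy is at (226,215) and the orange-capped dropper at (178,235). The drawer faces the robot, its discs running red, blue, green, yellow from left to right, and the handle is at (322,200).

```bash
cat >> h.py <<'E'
def go(p,head=None):
    "print shift in tool axes (cm) and turn (deg) to TCP p with tool y heading (deg)"
    s=observe(); R=np.array(s['tool_rot']); d=R.T@(np.array(p)-s['position'])*100
    h=np.degrees(np.arctan2(R[1,1],R[0,1])); tr=0 if head is None else (h-head+180)%360-180
    print('shift cm',np.round(d,2),'turn',round(tr,1),'q6 now',round(s['q'][5],1),'dist',round(np.linalg.norm(d),1))
E
python3 -c "
from h import *
go([.565,-.21,.16],5.9)"
```

```text
shift cm [-60.12 -50.67   7.13] turn 59.6 q6 now -12.3 dist 78.9
```

Emit:
move_arm(series="-4 -3.4 0.3 7 0;-8.5 -7.2 0.3 14 0;-13 -11 0.3 21 0;-17.5 -14.8 0.3 28 0;-22 -18.6 0.3 35 0;-26.5 -22.4 0.3 42 0;-31 -26.2 0.3 49 0;-35.5 -30 0.3 56 0", force=30)

```text
time_s: 2.5
position: [0.4273, 0.0783, 0.2286]
tool_rot: [[-0.161, 0.987, 0.001], [0.987, 0.161, 0.0], [-0.0, 0.001, -1.0]]
ft_force: [0.9, 0.4, 0.0]
grip_width: 0.0427
gripper_force: 0.0
```

```bash
python3 -c "
from h import *
st();go([.565,-.21,.12],5.9)"
```

```text
t 2.5 q [ -5.3  10.3  91.5   0.   78.2 -14.6] pos [0.4273 0.0783 0.2286] R [[-0.161, 0.987, 0.001], [0.987, 0.161, 0.0], [-0.0, 0.001, -1.0]] F [0.9 0.4 0. ] w 0.042658392153855446 0.0
shift cm [-30.66   8.95  10.87] turn 3.3 q6 now -14.6 dist 33.7
```

Emit:
move_arm(series="-5.5 1.6 1.5 1 -0.06;-11 3.2 3 2 -0.06;-16.5 4.8 4.5 3.3 -0.06;-22 6.4 6 3.3 -0.06;-27 7.9 8 3.3 -0.06;-30.7 8.95 10.5 3.3 -0.06;-30.7 8.95 10.8 3.3 -0.06;-30.7 8.95 10.8 3.3 -0.06")

```text
time_s: 3.5
position: [0.5653, -0.2072, 0.1205]
tool_rot: [[-0.108, 0.994, -0.0], [0.994, 0.108, 0.0], [0.001, -0.0, -1.0]]
ft_force: [-0.4, -0.2, 1.2]
grip_width: 0.0401
gripper_force: 0.0
```

```bash
python3 - <<'E'
from h import *
st()
ds=snap('scene','scene1.png'); dt=snap('top')
P=[]
for c in ('scene','top'):
    for i in range(2):
        r=spotter.mark_of('drawer_handle',c); print(c,[(round(x['score'],2),np.round(x['point'],4).tolist()) for x in r[:2]])
im=ds['pixels'][150:290,180:320]; cv2.imwrite('pics/h1.png',cv2.resize(im,None,fx=4,fy=4,interpolation=cv2.INTER_CUBIC))
print(proj(ds,[.565,-.21,.056])-[180,150])
go([.565,-.21,.037],5.9)
E
```

```text
t 3.5 q [-31.4  32.5  75.4   0.   72.2 -37.6] pos [ 0.5653 -0.2072  0.1205] R [[-0.108, 0.994, -0.0], [0.994, 0.108, 0.0], [0.001, -0.0, -1.0]] F [-0.4 -0.2  1.2] w 0.04011008932566941 0.0
scene [(0.6, [0.5628, -0.2116, 0.0531])]
scene [(0.6, [0.5628, -0.2116, 0.0531])]
top [(0.62, [0.7491, 0.1494, -0.0002]), (0.45, [0.5083, 0.2828, 0.0017])]
top [(0.62, [0.7491, 0.1494, -0.0002]), (0.45, [0.5083, 0.2828, 0.0017])]
[[62.8616763  43.50642187]]
shift cm [-0.26 -0.1   8.41] turn 0.3 q6 now -37.6 dist 8.4
```

View pics/h1.png

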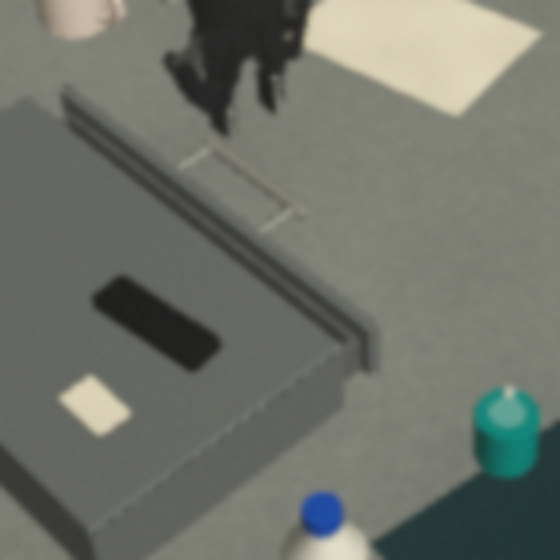

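The crop shows the handle bar from (210,148) to (300,212), with its middle about (255,180). My estimate projects to (251,174), so they agree. I'll descend and grip.

Emit:
move_arm(series="-0.3 -0.1 3 0 -0.06;-0.3 -0.1 6 0 -0.06;-0.3 -0.1 8.3 0 -0.06;-0.3 -0.1 8.3 0 -0.06;-0.3 -0.1 8.3 0 -1;-0.3 -0.1 8.3 0 -1;-0.3 -0.1 8.3 0 -1;-0.3 -0.1 8.3 0 -1", force=30)

```text
time_s: 4.8
position: [0.5655, -0.2112, 0.0387]
tool_rot: [[-0.108, 0.994, 0.002], [0.994, 0.108, -0.001], [-0.001, 0.002, -1.0]]
ft_force: [0.5, 1.3, 6.5]
grip_width: 0.0099
gripper_force: 29.5
```

Emit:
move_arm(series="0 -1.5 0 0 -1;0 -3.5 0 0 -1;0 -5.5 0 0 -1;0 -7.5 0 0 -1;0 -9.5 0 0 -1;0 -11.5 0 0 -1;0 -12.5 0 0 -1;0 -12.5 0 0 -1")

```text
time_s: 5.8
position: [0.441, -0.2261, 0.0387]
tool_rot: [[-0.107, 0.994, 0.003], [0.994, 0.107, -0.004], [-0.004, 0.002, -1.0]]
ft_force: [-0.9, -4.2, 8.4]
grip_width: 0.0095
gripper_force: 30.2
```

Emit:
move_arm(series="0 0 0 0 -0.06;0 0 0 0 -0.06;0 0 0 0 -0.06;0 0 -4 0 -0.06;0 0 -9 0 0.5;4 -2 -14 0 1;9.5 -5 -17 0 1;15 -7 -17 0 1")

```text
time_s: 6.8
position: [0.3572, -0.0874, 0.2082]
tool_rot: [[-0.107, 0.994, 0.003], [0.994, 0.107, -0.002], [-0.002, 0.003, -1.0]]
ft_force: [0.9, 1.1, -0.4]
grip_width: 0.0854
gripper_force: 0.0
```

```bash
python3 - <<'E'
from h import *
st()
for c in ('scene','top'):
    d=snap(c,c+'2.png')
    if c=='top':
        im=d['pixels'][150:270,120:400]; cv2.imwrite('pics/t2.png',cv2.resize(im,None,fx=2.85,fy=2.85,interpolation=cv2.INTER_CUBIC))
    for n in ['cell_red','cell_blue','cell_green','cell_yellow','disc_red','disc_blue','disc_green','disc_yellow','tip_red','tip_blue','tip_yellow','drawer_handle','unit','dropper']:
        print(n,[(round(r['score'],2),np.round(r['point'],3).tolist()) for r in spotter.mark_of(n,c)][:2])
E
```

```text
t 6.8 q [-32.4   4.4 102.3   0.   73.  -38.5] pos [ 0.3572 -0.0874  0.2082] R [[-0.107, 0.994, 0.003], [0.994, 0.107, -0.002], [-0.002, 0.003, -1.0]] F [ 0.9  1.1 -0.4] w 0.08535833580323392 0.0
cell_red [(0.81, [0.556, 0.12, -0.002])]
cell_blue [(0.74, [0.475, 0.368, 0.001])]
cell_green []
cell_yellow [(0.94, [0.586, 0.347, -0.003])]
disc_red [(0.62, [0.547, -0.071, 0.012])]
disc_blue [(0.93, [0.554, -0.164, 0.013])]
disc_green [(0.69, [0.567, -0.255, 0.012])]
disc_yellow [(0.74, [0.576, -0.347, 0.014]), (0.39, [0.544, -0.566, 0.001])]
tip_red [(0.6, [0.514, 0.227, 0.004]), (0.54, [0.531, 0.09, 0.007])]
tip_blue [(0.87, [0.463, 0.396, 0.007]), (0.51, [0.298, 0.309, 0.002])]
tip_yellow [(0.66, [0.579, -0.346, 0.018])]
drawer_handle [(0.72, [0.439, -0.225, 0.055])]
unit [(0.97, [0.769, -0.187, 0.001])]
dropper [(0.55, [0.505, 0.279, 0.0]), (0.4, [0.443, -0.226, 0.055])]
cell_red [(0.71, [0.582, 0.344, -0.001]), (0.57, [0.551, 0.218, 0.001])]
cell_blue [(0.72, [0.473, 0.363, -0.0]), (0.32, [0.518, 0.224, 0.003])]
cell_green []
cell_yellow [(0.48, [0.583, 0.344, -0.004])]
disc_red [(0.77, [0.542, -0.076, 0.015])]
disc_blue [(0.89, [0.558, -0.161, 0.014])]
disc_green [(0.57, [0.57, -0.255, 0.015]), (0.37, [0.725, -0.098, 0.076])]
disc_yellow [(0.82, [0.572, -0.345, 0.013])]
tip_red [(0.63, [0.53, 0.096, 0.005])]
tip_blue [(0.74, [0.462, 0.399, 0.002])]
tip_yellow [(0.67, [0.56, 0.367, 0.0]), (0.54, [0.558, -0.158, 0.016])]
drawer_handle [(0.84, [0.437, -0.226, 0.054]), (0.44, [0.474, 0.365, -0.0])]
unit [(0.7, [0.557, -0.164, 0.013]), (0.6, [0.769, -0.187, 0.006])]
dropper [(0.56, [0.509, 0.284, 0.002]), (0.36, [0.393, -0.518, 0.002])]
```

View pics/t2.png

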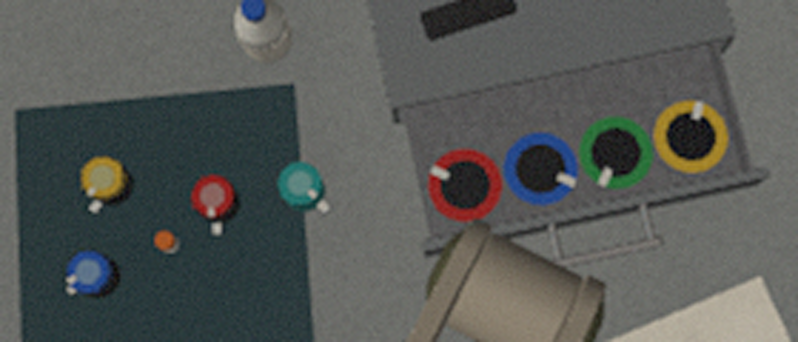

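The discs run red, blue, green, yellow from left to right. Crop centres and mark ends: red (465,185), mark at (440,174); blue (541,168), mark (566,180); yellow (691,136), mark (698,111). The tabs point downward in the crop: red at (216,228), blue at (70,285), yellow at (95,207). I'll measure these exactly.

```bash
cat >> h.py <<'E'
HUE={'red':[(0,8),(172,180)],'blue':[(105,125)],'green':[(50,75)],'yellow':[(18,32)]}
def rect(d,c,z,half=.07,s=.0005):
    n=int(2*half/s); x=c[0]-half+s*np.arange(n); y=c[1]-half+s*np.arange(n)
    X,Y=np.meshgrid(x,y,indexing='ij'); uv=proj(d,np.stack([X,Y,np.full_like(X,z)],-1)).reshape(n,n,2).astype(np.float32)
    return cv2.remap(d['pixels'],uv[...,0],uv[...,1],cv2.INTER_LINEAR),X,Y
def colmask(im,col):
    h=cv2.cvtColor(im,cv2.COLOR_BGR2HSV); m=np.zeros(h.shape[:2],bool)
    for a,b in HUE[col]: m|=(h[...,0]>=a)&(h[...,0]<=b)
    return m&(h[...,1]>110)&(h[...,2]>60)
def white(im):
    h=cv2.cvtColor(im,cv2.COLOR_BGR2HSV); return (h[...,1]<80)&(h[...,2]>130)
def ctr(m,X,Y):
    pts=np.stack([X[m],Y[m]],1).astype(np.float32)
    if len(pts)<30: return None,0
    # fit outer circle by enclosing hull mid-radius
    (c,r)=cv2.minEnclosingCircle(pts); return np.array(c),r
def disc(d,col,c):
    im,X,Y=rect(d,c,.013); m=colmask(im,col)
    near=np.hypot(X-c[0],Y-c[1])<.05; m&=near
    cc,r=ctr(m,X,Y)
    if cc is None: return None
    rr=np.hypot(X-cc[0],Y-cc[1]); w=white(im)&(rr>.02)&(rr<.045)
    a=np.array([X[w].mean()-cc[0],Y[w].mean()-cc[1]]) if w.sum()>20 else np.array([0,0])
    return cc,r,np.degrees(np.arctan2(a[1],a[0])),w.sum(),np.hypot(*a)
def cell(d,col,c,z0=0.):
    im,X,Y=rect(d,c,z0+.05); m=colmask(im,col)&(np.hypot(X-c[0],Y-c[1])<.045)
    n,l,s,_=cv2.connectedComponentsWithStats(m.astype(np.uint8)); m=l==1+np.argmax(s[1:,4]); cc,r=ctr(m,X,Y)
    im,X,Y=rect(d,c,z0+.008); rr=np.hypot(X-cc[0],Y-cc[1]); w=white(im)&(rr>.026)&(rr<.042)
    a=np.array([X[w].mean()-cc[0],Y[w].mean()-cc[1]]) if w.sum()>10 else np.array([0,0])
    return cc,r,np.degrees(np.arctan2(a[1],a[0])),w.sum(),np.hypot(*a)
E
python3 - <<'E'
from h import *
D={'red':(.5445,-.074),'blue':(.556,-.1625),'green':(.5685,-.255),'yellow':(.574,-.346)}
C={'red':(.55,.218),'blue':(.474,.366),'yellow':(.584,.345)}
for c in ('top','scene'):
    d=snap(c)
    for k,v in D.items(): print(c,'disc',k,disc(d,k,v))
    for k,v in C.items(): print(c,'cell',k,cell(d,k,v))
E
```

```text
top disc red (array([ 0.54132444, -0.0716495 ]), 0.04461695998907089, np.float64(58.40279856194296), np.int64(798), np.float64(0.03406922309588006))
top disc blue (array([ 0.55246365, -0.16294284]), 0.04417402297258377, np.float64(-119.2979553487899), np.int64(856), np.float64(0.034217968954504095))
top disc green (array([ 0.5633294, -0.2543456]), 0.04355477914214134, np.float64(150.1131780412432), np.int64(873), np.float64(0.033474744042264325))
top disc yellow (array([ 0.57430702, -0.34578297]), 0.04484957456588745, np.float64(-21.757576486172603), np.int64(794), np.float64(0.03403037947117072))
top cell red (array([0.54876828, 0.22086695]), 0.025904512032866478, np.float64(172.92802531250408), np.int64(333), np.float64(0.030936067405051993))
top cell blue (array([0.47479418, 0.36651435]), 0.027031591162085533, np.float64(98.43329742534836), np.int64(518), np.float64(0.03114284758473688))
top cell yellow (array([0.58225   , 0.34525001]), 0.027268460020422935, np.float64(129.94220638977225), np.int64(511), np.float64(0.02950061173220174))
scene disc red (array([ 0.54193473, -0.07408
[... 331 characters left out ...]
341225, np.float64(151.3623248031219), np.int64(1071), np.float64(0.035583549315544166))
scene disc yellow (array([ 0.57495922, -0.34813747]), 0.04749683290719986, np.float64(-21.83493529348172), np.int64(710), np.float64(0.03378192914618751))
scene cell red (array([0.55274999, 0.22225   ]), 0.029291188344359398, np.float64(172.8791993661491), np.int64(164), np.float64(0.035957207396697485))
scene cell blue (array([0.47749999, 0.36774999]), 0.029225792735815048, np.float64(139.52470651197459), np.int64(779), np.float64(0.027772875256203002))
scene cell yellow (array([0.58600783, 0.34750754]), 0.02911500632762909, np.float64(154.67559701600112), np.int64(667), np.float64(0.03153288183914937))
```

```bash
cat >> h.py <<'E'
def tab(d,c,z0=0.,zt=.008):
    "yaw of the tab by fitting its top face; also refines centre a little"
    g=d['pixels'].min(2).astype(np.float32); best=[]
    r=np.linspace(.029,.037,7); w=np.linspace(-.004,.004,5); Rr,W=np.meshgrid(r,w)
    ro=np.array([.046]); 
    for a in range(0,360,2):
        t=np.radians(a)
        def s(A,B):
            P=np.stack([c[0]+A*np.cos(t)-B*np.sin(t),c[1]+A*np.sin(t)+B*np.cos(t),np.full(A.shape,z0+zt)],-1)
            uv=proj(d,P).astype(np.float32); return cv2.remap(g,uv[:,0].reshape(-1,1),uv[:,1].reshape(-1,1),cv2.INTER_LINEAR).mean()
        best.append(s(Rr.ravel(),W.ravel()))
    b=np.array(best); k=int(b.argmax()); idx=(k+np.arange(-12,13))%180; ww=np.clip(b[idx]-.5*(b.max()+np.median(b)),0,None)
    return (2*(k+(ww*np.arange(-12,13)).sum()/ww.sum()))%360, b.max(), np.median(b)
def ctop(d,col,c,z0=0.):
    im,X,Y=rect(d,c,z0+.05,.05); m=colmask(im,col)&(np.hypot(X-c[0],Y-c[1])<.045)
    n,l,s,_=cv2.connectedComponentsWithStats(m.astype(np.uint8)); m=l==1+np.argmax(s[1:,4]); return ctr(m,X,Y)
E
cat > m.py <<'E'
from h import *
import sys
C={'red':(.549,.221),'blue':(.475,.366),'yellow':(.583,.345)}
d=snap('top'); ds=snap('scene')
for k in sys.argv[1:]:
    c,r=ctop(d,k,C[k]); print(k,np.round(c,4),round(r,4),'tab top',np.round(tab(d,c),1),'scene',np.round(tab(ds,c),1))
    for cam in ('top','scene'):
        print('   net',cam,[(round(x['score'],2),np.round(x['point'],3).tolist()) for x in spotter.mark_of('cell_'+k,cam)[:2]],[np.round(x['point'],3).tolist() for x in spotter.mark_of('tip_'+k,cam)[:2]])
st()
E
python3 m.py red blue yellow; python3 -c "
from h import *
go([.549,.221,.12],75)"
```

```text
red [0.5492 0.2205] 0.0259 tab top [172.1 138.3  41.3] scene [167.6 106.5  35.1]
   net top [(0.77, [0.559, 0.119, 0.002]), (0.66, [0.548, 0.22, 0.001])] [[0.531, 0.093, 0.008], [0.573, -0.348, 0.016]]
   net scene [(0.9, [0.555, 0.123, -0.003]), (0.79, [0.554, 0.218, -0.001])] [[0.516, 0.226, 0.004], [0.529, 0.094, 0.007]]
blue [0.475  0.3668] 0.0271 tab top [100.4 117.   41.4] scene [108.4 141.6  34.1]
   net top [(0.83, [0.473, 0.364, -0.003])] [[0.463, 0.398, 0.003]]
   net scene [(0.68, [0.474, 0.364, 0.0])] [[0.462, 0.397, 0.006], [0.544, -0.566, -0.001]]
yellow [0.5833 0.3447] 0.027 tab top [138.5 143.8  42.7] scene [136.7 149.1  33.6]
   net top [(0.65, [0.581, 0.345, -0.002])] [[0.56, 0.367, -0.0], [0.298, 0.306, 0.005]]
   net scene [(0.81, [0.584, 0.341, -0.006])] [[0.558, 0.367, 0.004], [0.554, 0.216, 0.0]]
t 9.1 q [-32.5   4.7 102.3   0.   73.  -38.6] pos [ 0.3577 -0.0883  0.2069] R [[-0.108, 0.994, 0.0], [0.994, 0.108, 0.0], [0.0, 0.0, -1.0]] F [-0.4  0.2 -0.8] w 0.08549719010988416 0.0
shift cm [28.68 22.35  8.69] turn -68.8 q6 now -38.6 dist 37.4
```

Emit:
move_arm(series="4 3.2 0 -10 0.65;8 6.4 0 -20 0.65;12.5 9.7 0 -30 0.65;17 13 1 -40 0.65;21 16.2 2.5 -50 0.65;25 19.4 4.5 -60 0.65;28.7 22.3 7 -69 0.65;28.7 22.3 8.5 -69 0.65", force=25)

```text
time_s: 10.1
position: [0.5488, 0.2233, 0.1198]
tool_rot: [[-0.968, 0.252, -0.001], [0.252, 0.968, 0.0], [0.001, -0.0, -1.0]]
ft_force: [-0.3, 0.0, -0.2]
grip_width: 0.0704
gripper_force: 0.0
```

```bash
python3 -c "
from h import *
st();go([.550,.2195,.013],75)"
```

```text
t 10.1 q [ 10.7  31.6  77.    0.   71.4 -64.7] pos [0.5488 0.2233 0.1198] R [[-0.968, 0.252, -0.001], [0.252, 0.968, 0.0], [0.001, -0.0, -1.0]] F [-0.3  0.  -0.2] w 0.07043595639797554 0.0
shift cm [-0.22 -0.33 10.68] turn 0.4 q6 now -64.7 dist 10.7
```

Emit:
move_arm(series="-0.2 -0.2 0 0 0.65;-0.2 -0.2 4 0 0.65;-0.2 -0.2 8 0 0.65;-0.2 -0.2 10.7 0 0.65;-0.2 -0.2 10.7 0 0.65;-0.2 -0.2 10.7 0 -1;-0.2 -0.2 10.7 0 -1;-0.2 -0.2 10.7 0 -1", force=25)

```text
time_s: 11.1
position: [0.551, 0.2184, 0.017]
tool_rot: [[-0.967, 0.256, 0.004], [0.256, 0.967, 0.0], [-0.003, 0.001, -1.0]]
ft_force: [-1.7, -2.8, 7.6]
grip_width: 0.0492
gripper_force: 26.4
```

Emit:
move_arm(series="0 0 -2 0 -1;0 0 -5 0 -1;0 0 -9 0 -1;0 0 -13 0 -1;0 0 -13 10 -1;0 0 -13 20 -1;0 0 -13 30 -1;0 0 -13 30 -1")

```text
time_s: 12.1
position: [0.5498, 0.2186, 0.1456]
tool_rot: [[-0.711, 0.704, 0.001], [0.704, 0.711, 0.0], [-0.0, 0.001, -1.0]]
ft_force: [0.3, -0.3, -1.2]
grip_width: 0.0491
gripper_force: 26.5
```

```bash
python3 - <<'E'
from h import *
s=st(); 
d=snap('scene','s3.png'); dt=snap('top')
p=np.array(s['position']); c=p[:2]
uv=proj(d,p)[0]; u,v=map(int,uv); 
a=d['pixels'][v-50:v+50,u-50:u+50]; uv=proj(dt,p)[0]; u,v=map(int,uv); b=dt['pixels'][v-50:v+50,u-50:u+50]
cv2.imwrite('pics/g3.png',cv2.resize(np.hstack([a,b]),None,fx=4,fy=4,interpolation=cv2.INTER_CUBIC))
# tab relation: underside z0 ~ p.z-.013
for z0 in (p[2]-.017,): print('tab scene',tab(d,c,z0),'top',tab(dt,c,z0), 'tool y head',np.degrees(np.arctan2(s['tool_rot'][1][1],s['tool_rot'][0][1])))
go([.5416,-.0729,.16])
E
```

```text
t 12.1 q [ 10.2  30.   75.3   0.   74.6 -35. ] pos [0.5498 0.2186 0.1456] R [[-0.711, 0.704, 0.001], [0.704, 0.711, 0.0], [-0.0, 0.001, -1.0]] F [ 0.3 -0.3 -1.2] w 0.04910386800107015 26.485776901245117
tab scene (np.float64(140.06908937369928), np.float32(150.29842), np.float32(37.13538)) top (np.float64(197.1729145114981), np.float32(103.95681), np.float32(69.04292)) tool y head 45.27565550312539
shift cm [-19.89 -21.34  -1.47] turn 0 q6 now -35.2 dist 29.2
```

View pics/g3.png

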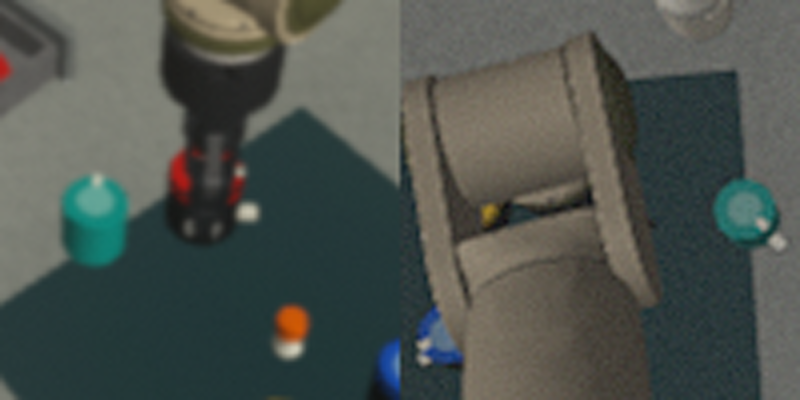

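The scene crop shows the red cell held upright between the fingers with its tab at (247,212). The fitted tab heading is 140°, which matches the pick.

Emit:
move_arm(series="-2.5 -2.7 -1 10.3 -1;-5 -5.4 -1 20.6 -1;-7.5 -8 -1 30.9 -1;-10 -10.7 -1 41 -1;-12.5 -13.4 -1 51.5 -1;-15 -16.1 -1 61.8 -1;-17.5 -18.7 -1 72 -1;-19.9 -21.3 -1 82.2 -1")

```text
time_s: 13.2
position: [0.5408, -0.0739, 0.1551]
tool_rot: [[0.604, 0.797, 0.0], [0.797, -0.604, -0.0], [0.0, 0.0, -1.0]]
ft_force: [0.4, -0.7, -1.4]
grip_width: 0.0494
gripper_force: 26.5
```

Emit:
move_arm(series="0 0 2 0 -1;0 0 4 0 -1;0 0 5 0 -1;0 0 5 0 -1")

```text
time_s: 13.7
position: [0.5408, -0.0726, 0.1047]
tool_rot: [[0.601, 0.799, -0.001], [0.799, -0.601, 0.0], [-0.0, -0.001, -1.0]]
ft_force: [0.3, -0.3, -0.4]
grip_width: 0.0492
gripper_force: 26.5
```

```bash
python3 - <<'E'
from h import *
s=st(); d=snap('scene'); p=np.array(s['position'])
print('tab scene',tab(d,p[:2],p[2]-.017),'head',np.degrees(np.arctan2(s['tool_rot'][1][1],s['tool_rot'][0][1])))
go([.5416,-.0729,.0303],-36.9)
E
```

```text
t 13.7 q [-20.1  28.6  86.   -0.   65.5  16.9] pos [ 0.5408 -0.0726  0.1047] R [[0.601, 0.799, -0.001], [0.799, -0.601, 0.0], [-0.0, -0.001, -1.0]] F [ 0.3 -0.3 -0.4] w 0.04915106079128634 26.546337604522705
tab scene (np.float64(61.040018159726166), np.float32(153.02902), np.float32(65.369865)) head -36.937236785712564
shift cm [0.01 0.05 7.5 ] turn -0.0 q6 now 16.9 dist 7.5
```

Emit:
move_arm(series="0 0 3 0 -1;0 0 6 0 -1;0 0 7.2 0 -1;0 0 7.5 0 -1;0 0 7.5 0 -1")

```text
time_s: 14.38
position: [0.5415, -0.0729, 0.0308]
tool_rot: [[0.602, 0.799, 0.002], [0.799, -0.602, -0.001], [0.0, 0.002, -1.0]]
ft_force: [-0.4, -0.4, -1.3]
grip_width: 0.0495
gripper_force: 26.7
```

Emit:
move_arm(series="0 0 0 0 0.4;0 0 0 0 0.4;0 0 0 0 0.4;0 0 -3 0 0.4;0 0 -7 0 0.5;0 0 -11 0 0.6;0 0 -14 0 0.65;0 0 -14 0 0.65")

```text
time_s: 15.38
position: [0.5418, -0.0729, 0.172]
tool_rot: [[0.602, 0.799, 0.004], [0.799, -0.602, -0.002], [0.001, 0.005, -1.0]]
ft_force: [-0.7, -0.3, 0.0]
grip_width: 0.0705
gripper_force: 0.0
```

```bash
python3 -c "
from h import *
st();go([.474,.366,.17],-20)"
```

```text
t 15.375 q [-20.1  24.2  80.8   0.   74.7  16.9] pos [ 0.5418 -0.0729  0.172 ] R [[0.602, 0.799, 0.004], [0.799, -0.602, -0.002], [0.001, 0.005, -1.0]] F [-0.7 -0.3  0. ] w 0.07046163401277356 0.0
shift cm [ 30.97 -31.83   0.1 ] turn -17.0 q6 now 16.9 dist 44.4
```

```bash
python3 m.py blue; python3 - <<'E'
from h import *
d=snap('scene'); c=(.5416,-.0729); print('red placed scene',tab(d,c,.013)); 
print([(round(x['score'],2),np.round(x['point'],3).tolist()) for x in spotter.mark_of('cell_red','scene')])
E
```

```text
blue [0.475  0.3665] 0.0272 tab top [ 99.7 117.8  41.2] scene [108.3 144.8  34.2]
   net top [(0.49, [0.474, 0.365, -0.001])] [[0.464, 0.399, 0.003]]
   net scene [(0.95, [0.475, 0.37, 0.001])] []
t 15.675 q [-20.1  24.5  81.    0.   74.7  16.9] pos [ 0.5406 -0.0726  0.1688] R [[0.602, 0.798, -0.002], [0.798, -0.602, 0.001], [-0.001, -0.002, -1.0]] F [0.6 0.6 0.5] w 0.07023153171177376 0.0
red placed scene (np.float64(61.13639762505784), np.float32(144.95226), np.float32(33.822865))
[(0.9, [0.551, 0.122, -0.001]), (0.61, [0.544, -0.077, 0.014])]
```

Emit:
move_arm(series="4.4 -4.5 0 -2 0.65;8.8 -9 0 -4 0.65;13.2 -13.6 0 -6 0.65;17.6 -18.2 0 -9 0.65;22 -22.7 0 -11 0.65;26.5 -27.3 0 -14 0.65;31 -31.8 0 -17 0.65;31 -31.8 2 -17 0.65")

```text
time_s: 16.77
position: [0.4728, 0.3701, 0.1501]
tool_rot: [[0.337, 0.941, 0.002], [0.941, -0.337, 0.002], [0.002, 0.002, -1.0]]
ft_force: [0.7, -0.1, 0.5]
grip_width: 0.0706
gripper_force: 0.0
```

```bash
python3 m.py blue; python3 -c "
from h import *
go([.4748,.3668,.013],-20)"
```

```text
blue [0.4746 0.3664] 0.0268 tab top [122.7  54.8  42.5] scene [107.6 140.5  32.6]
   net top [(0.61, [0.475, 0.364, 0.001])] [[0.463, 0.397, 0.006]]
   net scene [(0.68, [0.472, 0.366, 0.001])] [[0.462, 0.396, 0.007]]
t 17.075 q [26.3 30.4 73.7 -0.  75.9 46.4] pos [0.4742 0.3656 0.1506] R [[0.343, 0.939, 0.001], [0.939, -0.343, 0.0], [0.001, 0.001, -1.0]] F [-0.1 -0.2 -0.2] w 0.0704833613182767 0.0
shift cm [ 0.12  0.   13.76] turn -0.1 q6 now 46.4 dist 13.8
```

Emit:
move_arm(series="0.1 0 4 0 0.65;0.1 0 8 0 0.65;0.1 0 12 0 0.65;0.1 0 13.7 0 0.65;0.1 0 13.7 0 0.65;0.1 0 13.7 0 -1;0.1 0 13.7 0 -1;0.1 0 13.7 0 -1", force=25)

```text
time_s: 18.08
position: [0.475, 0.3676, 0.0148]
tool_rot: [[0.342, 0.94, 0.003], [0.94, -0.342, 0.001], [0.002, 0.003, -1.0]]
ft_force: [-0.3, -1.9, 6.6]
grip_width: 0.0492
gripper_force: 26.1
```

Emit:
move_arm(series="0 0 0 0 -1;0 0 -3 0 -1;0 0 -7 0 -1;0 0 -11 0 -1;0 0 -14.5 0 -1;0 0 -14.5 0 -1")

```text
time_s: 18.82
position: [0.4748, 0.3678, 0.1612]
tool_rot: [[0.342, 0.94, 0.006], [0.94, -0.342, 0.003], [0.005, 0.004, -1.0]]
ft_force: [0.5, -0.5, -1.3]
grip_width: 0.0496
gripper_force: 26.4
```

```bash
python3 - <<'E'
from h import *
s=st(); d=snap('scene'); p=np.array(s['position'])
print('tab scene',tab(d,p[:2],p[2]-.017),'head',np.degrees(np.arctan2(s['tool_rot'][1][1],s['tool_rot'][0][1])))
go([.5528,-.164,.16],111.6)
E
```

```text
t 18.825 q [26.5 29.9 72.7  0.  77.  46.5] pos [0.4748 0.3678 0.1612] R [[0.342, 0.94, 0.006], [0.94, -0.342, 0.003], [0.005, 0.004, -1.0]] F [ 0.5 -0.5 -1.3] w 0.049630912956444624 26.425191164016724
tab scene (np.float64(114.09515777601081), np.float32(146.41666), np.float32(33.32048)) head -19.998915296646256
shift cm [-47.24  25.58  -0.14] turn -131.6 q6 now 46.5 dist 53.7
```

Emit:
move_arm(series="-3 1.5 0 -10 -1;-6.5 3.5 0 -20 -1;-10 5.5 0 -30 -1;-14 7.6 0 -40 -1;-18 9.7 0 -50 -1;-22 11.9 0 -60 -1;-26 14 0 -70 -1;-30 16.2 0 -80 -1")

```text
time_s: 19.88
position: [0.5229, 0.0285, 0.1567]
tool_rot: [[-0.869, 0.495, -0.002], [0.495, 0.869, 0.0], [0.002, -0.001, -1.0]]
ft_force: [0.0, 0.4, 0.1]
grip_width: 0.049
gripper_force: 26.4
```

```bash
python3 -c "
from h import *
st();go([.5528,-.164,.16],110.6)"
```

```text
t 19.875 q [ -9.8  23.2  85.4   0.   71.5 -70.2] pos [0.5229 0.0285 0.1567] R [[-0.869, 0.495, -0.002], [0.495, 0.869, 0.0], [0.002, -0.001, -1.0]] F [0.  0.4 0.1] w 0.048974256822562685 26.380677223205566
shift cm [-12.13 -15.25  -0.34] turn -50.3 q6 now -70.2 dist 19.5
```

Emit:
move_arm(series="-2.5 -3.1 -0.3 -10 -1;-5 -6.2 -0.3 -20 -1;-7.5 -9.4 -0.3 -30 -1;-10 -12.5 -0.3 -40 -1;-12.1 -15.2 -0.3 -50.3 -1;-12.1 -15.2 -0.3 -50.3 -1;-12.1 -15.2 3 -50.3 -1;-12.1 -15.2 4.5 -50.3 -1")

```text
time_s: 20.88
position: [0.5512, -0.1609, 0.1108]
tool_rot: [[-0.938, -0.346, -0.004], [-0.346, 0.938, 0.002], [0.003, 0.003, -1.0]]
ft_force: [-0.0, -0.1, -0.2]
grip_width: 0.0493
gripper_force: 26.4
```

```bash
python3 - <<'E'
from h import *
s=st(); d=snap('scene'); p=np.array(s['position'])
print('tab scene',tab(d,p[:2],p[2]-.015),'head',np.degrees(np.arctan2(s['tool_rot'][1][1],s['tool_rot'][0][1])))
go([.5528,-.164,.0285],110.6)
u,v=map(int,proj(d,p)[0]); cv2.imwrite('pics/g4.png',cv2.resize(d['pixels'][v-50:v+50,u-60:u+60],None,fx=5,fy=5,interpolation=cv2.INTER_CUBIC))
E
```

```text
t 20.875 q [ -28.1   30.7   80.7    0.    68.9 -138.3] pos [ 0.5512 -0.1609  0.1108] R [[-0.938, -0.346, -0.004], [-0.346, 0.938, 0.002], [0.003, 0.003, -1.0]] F [-0.  -0.1 -0.2] w 0.04933374160928831 26.437133252620697
tab scene (np.float64(1.8410047417363988), np.float32(120.56861), np.float32(57.341743)) head 110.2244299189404
shift cm [-0.1  -0.4   8.11] turn -0.3 q6 now -138.3 dist 8.1
```

View pics/g4.png

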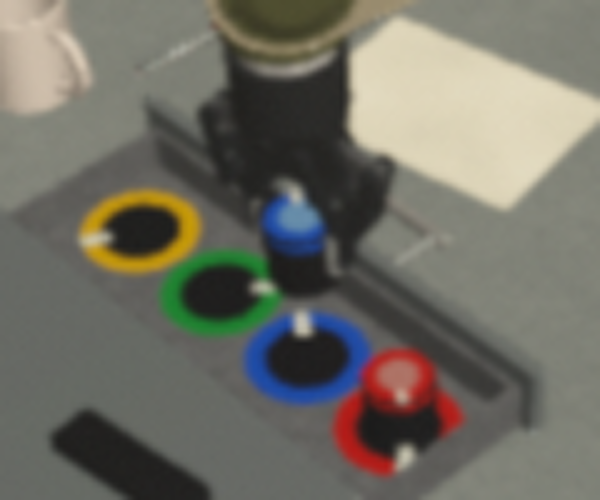

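The crop shows the red cell seated with its tab over the mark at (404,455). Blue is held upright above its disc, its rim bar (290,190) pointing the same way as the mark (303,322).

Emit:
move_arm(series="-0.1 -0.2 3 -0.3 -1;-0.1 -0.2 6 -0.3 -1;-0.1 -0.2 7.8 -0.3 -1;-0.1 -0.2 8.2 -0.3 -1;-0.1 -0.2 8.2 -0.3 -1;-0.1 -0.2 8.2 -0.3 -1")

```text
time_s: 21.68
position: [0.5544, -0.1639, 0.0318]
tool_rot: [[-0.936, -0.352, 0.001], [-0.352, 0.936, -0.001], [-0.001, -0.001, -1.0]]
ft_force: [0.5, 1.0, 0.3]
grip_width: 0.0492
gripper_force: 26.4
```

Emit:
move_arm(series="0 0 0 0 0.35;0 0 0 0 0.35;0 0 0 0 0.35;0 0 -3 0 0.35;0 0 -7 0 0.4;0 0 -11 0 0.6;0 0 -14 0 0.65;0 0 -14 0 0.65")

```text
time_s: 22.68
position: [0.5547, -0.1641, 0.1731]
tool_rot: [[-0.936, -0.352, 0.004], [-0.352, 0.936, -0.002], [-0.003, -0.004, -1.0]]
ft_force: [0.3, 0.2, -0.8]
grip_width: 0.0704
gripper_force: 0.0
```

```bash
python3 m.py yellow; python3 - <<'E'
from h import *
d=snap('scene'); dt=snap('top')
print('blue z',[(round(x['score'],2),np.round(x['point'],3).tolist()) for x in spotter.mark_of('cell_blue','scene')+spotter.mark_of('tip_blue','scene')])
go([.583,.345,.17],10)
E
```

```text
yellow [0.5826 0.3452] 0.027 tab top [138.5 140.5  41.4] scene [136.7 143.5  33.2]
   net top [(0.77, [0.582, 0.344, -0.002])] [[0.557, 0.366, -0.0], [0.561, -0.041, 0.017]]
   net scene [(0.64, [0.584, 0.343, -0.001])] [[0.557, 0.369, 0.007]]
t 22.975 q [ -28.2   27.4   75.7   -0.    77.1 -138.8] pos [ 0.5536 -0.1636  0.1697] R [[-0.936, -0.352, -0.002], [-0.352, 0.936, 0.001], [0.001, 0.002, -1.0]] F [-0.6  0.4  0.2] w 0.07032430033598805 0.0
blue z [(0.64, [0.554, -0.162, 0.012]), (0.32, [0.567, -0.257, 0.012]), (0.81, [0.54, -0.201, 0.02])]
shift cm [-20.62  46.6    0.06] turn 100.6 q6 now -138.8 dist 51.0
```

Emit:
move_arm(series="-2 4.5 0 9 0.65;-4 9 0 18 0.65;-6 13.5 0 28 0.65;-8 18 0 38 0.65;-10 22.5 0 48 0.65;-12 27 0 58 0.65;-14 31.6 0 68 0.65;-16 36.2 0 78 0.65")

```text
time_s: 24.18
position: [0.5763, 0.233, 0.1708]
tool_rot: [[-0.534, 0.846, -0.0], [0.846, 0.534, -0.0], [-0.0, -0.0, -1.0]]
ft_force: [0.4, -0.5, 0.0]
grip_width: 0.0706
gripper_force: 0.0
```

```bash
python3 -c "
from h import *
st();go([.583,.345,.12],10)"
```

```text
t 24.175 q [ 11.1  31.6  67.9  -0.   80.5 -21.1] pos [0.5763 0.233  0.1708] R [[-0.534, 0.846, -0.0], [0.846, 0.534, -0.0], [-0.0, -0.0, -1.0]] F [ 0.4 -0.5  0. ] w 0.07056103134411083 0.0
shift cm [9.11 6.54 5.08] turn 22.3 q6 now -21.1 dist 12.3
```

Emit:
move_arm(series="3 2.2 0 8 0.65;6 4.4 0 16 0.65;9.1 6.5 0 22.3 0.65;9.1 6.5 3 22.3 0.65;9.1 6.5 5 22.3 0.65;9.1 6.5 5 22.3 0.65")

```text
time_s: 24.92
position: [0.5815, 0.3428, 0.1192]
tool_rot: [[-0.179, 0.984, -0.003], [0.984, 0.179, -0.001], [-0.001, -0.003, -1.0]]
ft_force: [0.3, -0.4, -0.4]
grip_width: 0.0702
gripper_force: 0.0
```

```bash
python3 m.py yellow; python3 -c "
from h import *
go([.5832,.345,.013],10)"
```

```text
yellow [0.5868 0.3322] 0.021 tab top [91.6 96.7 41.7] scene [177.4  94.2  32.2]
   net top [(0.72, [0.514, 0.284, -0.0]), (0.53, [0.585, 0.348, -0.001])] [[0.557, 0.368, -0.001]]
   net scene [(0.61, [0.585, 0.345, -0.005]), (0.41, [0.398, -0.512, 0.004])] [[0.557, 0.366, 0.003]]
t 25.225 q [20.5 39.3 61.5 -0.  79.2 10.2] pos [0.5825 0.3431 0.1219] R [[-0.178, 0.984, 0.002], [0.984, 0.178, 0.001], [0.0, 0.002, -1.0]] F [-0.  -0.6 -0.4] w 0.06995226379299072 0.0
shift cm [ 0.18  0.08 10.89] turn 0.3 q6 now 10.2 dist 10.9
```

Occlusion by the gripper spoils the colour fit, but the nets put yellow in the same place, so I'll go down and grip it.

Emit:
move_arm(series="0.2 0.1 4 0 0.65;0.2 0.1 8 0 0.65;0.2 0.1 10.8 0 0.65;0.2 0.1 10.8 0 0.65;0.2 0.1 10.8 0 0.65;0.2 0.1 10.8 0 -1;0.2 0.1 10.8 0 -1;0.2 0.1 10.8 0 -1", force=25)

```text
time_s: 26.22
position: [0.5835, 0.3455, 0.0147]
tool_rot: [[-0.179, 0.984, 0.003], [0.984, 0.179, 0.001], [0.0, 0.003, -1.0]]
ft_force: [-0.4, -0.4, 6.9]
grip_width: 0.0493
gripper_force: 25.7
```

Emit:
move_arm(series="0 0 0 0 -1;0 0 -3 0 -1;0 0 -7 0 -1;0 0 -11 0 -1;0 0 -14.5 0 -1;0 0 -14.5 0 -1")

```text
time_s: 26.98
position: [0.5837, 0.3456, 0.1612]
tool_rot: [[-0.179, 0.984, 0.006], [0.984, 0.179, 0.002], [0.001, 0.006, -1.0]]
ft_force: [-0.2, -0.4, -1.3]
grip_width: 0.0494
gripper_force: 26.4
```

```bash
python3 - <<'E'
from h import *
s=st(); d=snap('scene'); p=np.array(s['position'])
for dz in (.015,.018): print('tab scene',tab(d,p[:2],p[2]-dz),'head',np.degrees(np.arctan2(s['tool_rot'][1][1],s['tool_rot'][0][1])))
go([.5746,-.347,.16],-149)
E
```

```text
t 26.975 q [20.7 37.6 58.1  0.  84.  10.4] pos [0.5837 0.3456 0.1612] R [[-0.179, 0.984, 0.006], [0.984, 0.179, 0.002], [0.001, 0.006, -1.0]] F [-0.2 -0.4 -1.3] w 0.04935724811143864 26.426079869270325
tab scene (np.float64(137.82498230441234), np.float32(153.42929), np.float32(30.751884)) head 10.293798477977605
tab scene (np.float64(141.2350670090989), np.float32(155.97578), np.float32(30.788338)) head 10.293798477977605
shift cm [-67.96 -13.18  -0.18] turn 159.3 q6 now 10.4 dist 69.2
```

Emit:
move_arm(series="-4 -0.8 0 10 -1;-8.5 -1.6 0 20 -1;-13 -2.5 0 30 -1;-17.5 -3.4 0 40 -1;-22 -4.3 0 50 -1;-26.5 -5.1 0 60 -1;-31 -6 0 70 -1;-35.5 -6.9 0 80 -1")

```text
time_s: 28.02
position: [0.5774, -0.0178, 0.1563]
tool_rot: [[0.94, 0.341, -0.003], [0.341, -0.94, 0.001], [-0.002, -0.002, -1.0]]
ft_force: [0.3, 0.1, -0.7]
grip_width: 0.0491
gripper_force: 26.4
```

```bash
python3 -c "
from h import *
st();go([.5746,-.347,.16],-149.5)"
```

```text
t 28.025 q [-13.5  28.2  76.7  -0.   75.3  56.5] pos [ 0.5774 -0.0178  0.1563] R [[0.94, 0.341, -0.003], [0.341, -0.94, 0.001], [-0.002, -0.002, -1.0]] F [ 0.3  0.1 -0.7] w 0.04907690455019417 26.413995623588562
shift cm [-11.5   30.85  -0.39] turn 79.5 q6 now 56.5 dist 32.9
```

Emit:
move_arm(series="-1.5 4 -0.3 10 -1;-3 8 -0.3 20 -1;-4.5 12 -0.3 30 -1;-6 16 -0.3 40 -1;-7.5 20 -0.3 50 -1;-9 24 -0.3 60 -1;-10.3 27.5 -0.3 70 -1;-11.5 30.8 -0.3 79.5 -1")

```text
time_s: 29.02
position: [0.5765, -0.3462, 0.1588]
tool_rot: [[0.507, -0.862, -0.003], [-0.862, -0.507, 0.002], [-0.003, 0.001, -1.0]]
ft_force: [0.8, 0.2, -0.5]
grip_width: 0.0497
gripper_force: 26.4
```

Emit:
move_arm(series="0 0 2 0 -1;0 0 4 0 -1;0 0 5 0 -1;0 0 5 0 -1")

```text
time_s: 29.52
position: [0.5769, -0.3448, 0.1096]
tool_rot: [[0.512, -0.859, -0.002], [-0.859, -0.512, 0.002], [-0.002, 0.001, -1.0]]
ft_force: [0.4, 0.4, -1.2]
grip_width: 0.0496
gripper_force: 26.4
```

```bash
python3 - <<'E'
from h import *
s=st(); d=snap('scene'); p=np.array(s['position'])
print('tab scene',tab(d,p[:2],p[2]-.015),'head',np.degrees(np.arctan2(s['tool_rot'][1][1],s['tool_rot'][0][1])))
go([.5746,-.347,.0285],-149.5)
E
```

```text
t 29.525 q [-40.9  39.6  63.   -0.   77.6 108.3] pos [ 0.5769 -0.3448  0.1096] R [[0.512, -0.859, -0.002], [-0.859, -0.512, 0.002], [-0.002, 0.001, -1.0]] F [ 0.4  0.4 -1.2] w 0.04958495776499796 26.418590247631073
tab scene (np.float64(346.12271671563946), np.float32(152.02364), np.float32(62.766403)) head -149.20313262795304
shift cm [0.03 0.32 8.22] turn 0.3 q6 now 108.3 dist 8.2
```

Emit:
move_arm(series="0 0.3 3 1.5 -1;0 0.3 6 3 -1;0 0.3 7.8 3 -1;0 0.3 8.2 3 -1;0 0.3 8.3 3 -1;0 0.3 8.3 3 -1")

```text
time_s: 30.32
position: [0.5751, -0.3471, 0.0289]
tool_rot: [[0.466, -0.885, 0.001], [-0.885, -0.466, -0.001], [0.002, -0.001, -1.0]]
ft_force: [0.1, -0.2, -0.1]
grip_width: 0.0495
gripper_force: 26.4
```

Emit:
move_arm(series="0 0 0 0 0.35;0 0 0 0 0.35;0 0 0 0 0.35;0 0 -3 0 0.35;0 0 -7 0 0.35;0 0 -11 0 0.2;0 0 -14 0 0;0 0 -14 0 -0.06")

```text
time_s: 31.32
position: [0.5753, -0.3473, 0.1704]
tool_rot: [[0.466, -0.885, 0.004], [-0.885, -0.466, -0.003], [0.005, -0.002, -1.0]]
ft_force: [0.9, 0.2, -0.6]
grip_width: 0.0404
gripper_force: 0.0
```

```bash
python3 - <<'E'
from h import *
go([.36,-.22,.2],6.85)
E
```

```text
shift cm [-21.29  13.11  -3.08] turn -159.1 q6 now 111.0 dist 25.2
```

Emit:
move_arm(series="-5 3 -1 5 -0.06;-10 6.2 -3 10 -0.06;-15 9.3 -3 15 -0.06;-20 12.3 -3 20.9 -0.06;-21.3 13.1 -3 20.9 -0.06;-21.3 13.1 -3 20.9 -0.06")

```text
time_s: 32.08
position: [0.3593, -0.2194, 0.1977]
tool_rot: [[0.12, -0.993, 0.0], [-0.993, -0.12, 0.0], [-0.0, -0.0, -1.0]]
ft_force: [0.6, -0.1, 0.2]
grip_width: 0.0403
gripper_force: 0.0
```

```bash
python3 - <<'E'
from h import *
st()
D={'red':(.5416,-.0729),'blue':(.5528,-.164),'yellow':(.5746,-.347)}
d=snap('top'); ds=snap('scene','s5.png')
for k,v in D.items():
    c,r=ctop(d,k,v,.013); print(k,np.round((c-v)*1000,1),round(r,4),'tab top',np.round(tab(d,c,.013),1),'scene',np.round(tab(ds,c,.013),1))
    for cam in ('top','scene'): print('  net',cam,[(round(x['score'],2),np.round(x['point'],3).tolist()) for x in spotter.mark_of('cell_'+k,cam)[:3]],[(round(x['score'],2),np.round(x['point'],3).tolist()) for x in spotter.mark_of('tip_'+k,cam)[:3]])
def crop(d,cs):
    u,v=map(int,proj(d,[.558,-.21,.03])[0]); return d['pixels'][v-50:v+50,u-cs:u+cs]
cv2.imwrite('pics/v5.png',cv2.resize(np.vstack([crop(d,75),crop(ds,75)]),None,fx=3,fy=3,interpolation=cv2.INTER_CUBIC))
h=[x['point'] for c in ('top','scene') for x in spotter.mark_of('drawer_handle',c)[:1]]; print(np.round(h,4))
go([.4405,-.2261,.12],-173.15)
E
```

```text
t 32.075 q [-47.6  10.7  96.6   0.   72.7 125.5] pos [ 0.3593 -0.2194  0.1977] R [[0.12, -0.993, 0.0], [-0.993, -0.12, 0.0], [-0.0, -0.0, -1.0]] F [ 0.6 -0.1  0.2] w 0.0403365056594982 0.0
red [-7.6  2.3] 0.0426 tab top [ 47.3 130.   37.1] scene [ 48.2 135.7  62.9]
  net top [(0.57, [0.539, -0.073, 0.014]), (0.57, [0.559, 0.117, 0.002])] [(0.73, [0.559, -0.043, 0.021]), (0.63, [0.533, 0.095, 0.004])]
  net scene [(0.78, [0.544, -0.071, 0.012]), (0.73, [0.553, -0.161, 0.012]), (0.55, [0.554, 0.122, -0.002])] [(0.84, [0.531, 0.094, 0.004]), (0.83, [0.559, -0.041, 0.02])]
blue [-6.7  4.3] 0.0425 tab top [253.6 150.2  42.2] scene [251.   89.6  42.2]
  net top [(0.61, [0.553, -0.167, 0.01])] [(0.58, [0.538, -0.194, 0.014])]
  net scene [(0.6, [0.554, -0.162, 0.015])] [(0.76, [0.538, -0.198, 0.02])]
yellow [-8.5  9.5] 0.0427 tab top [315.2 100.1  46. ] scene [169.8  72.8  30.6]
  net top [(0.63, [0.572, -0.35, 0.012]), (0.3, [0.747, 0.146, -0.0]), (0.25, [0.572, -0.347, 0.015])] [(0.48, [0.61, -0.361, 0.015]), (0.16, [0.365, 0.467, -0.004])]
  net scene [(0.8, [0.575, -0.347, 0.011])] [(0.71, [0.548, -0.072, 0.015]), (0.55, [0.605, -0.36, 0.02])]
[[ 0.4436 -0.2221  0.0576]
 [ 0.4409 -0.2245  0.0554]]
shift cm [ 1.64 -7.96  7.79] turn 0.0 q6 now 125.5 dist 11.3
```

View pics/v5.png

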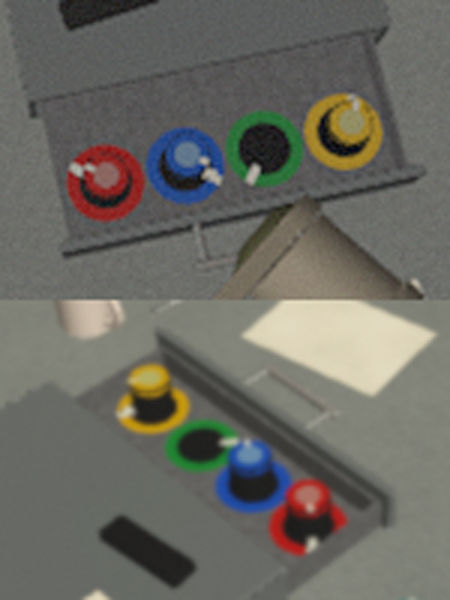

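The top and scene crops both show red, blue and yellow upright and centred on their discs with tabs on the marks; the nets agree to about 3 mm and 3°. Next I'll grip the handle and close the drawer.

Emit:
move_arm(series="0.8 -4 2 0 -0.06;1.6 -8 4 0 -0.06;1.6 -8 7.8 0 -0.06;1.6 -8 11 0 -0.06;1.6 -8 14 0 -0.06;1.6 -8 16.1 0 -0.06;1.6 -8 16.1 0 -0.06")

```text
time_s: 33.75
position: [0.4403, -0.2253, 0.0359]
tool_rot: [[0.12, -0.993, -0.002], [-0.993, -0.12, 0.002], [-0.002, 0.002, -1.0]]
ft_force: [0.2, -0.5, -0.1]
grip_width: 0.0401
gripper_force: 0.0
```

Emit:
move_arm(series="0 0 0 0 -1;0 0 0 0 -1;0 0 0 0 -1;0 0 0 0 -1", force=25)

```text
time_s: 34.25
position: [0.4412, -0.226, 0.0379]
tool_rot: [[0.12, -0.993, 0.002], [-0.993, -0.12, -0.001], [0.002, -0.001, -1.0]]
ft_force: [-1.0, 0.4, 6.4]
grip_width: 0.0099
gripper_force: 24.7
```

Emit:
move_arm(series="0 -0.5 0 0 -1;0 -1.5 0 0 -1;0 -3 0 0 -1;0 -4.5 0 0 -1;0 -6 0 0 -1;0 -7.5 0 0 -1;0 -8.5 0 0 -1;0 -9 0 0 -1")

```text
time_s: 35.25
position: [0.5309, -0.2153, 0.0379]
tool_rot: [[0.12, -0.993, 0.002], [-0.993, -0.12, -0.001], [0.002, -0.001, -1.0]]
ft_force: [-0.6, -1.6, 6.0]
grip_width: 0.01
gripper_force: 24.9
```

Emit:
move_arm(series="0 -0.5 0 0 -1;0 -1.5 0 0 -1;0 -2.5 0 0 -1;0 -3.5 0 0 -1;0 -4.3 0 0 -1;0 -4.8 0 0 -1;0 -5.1 0 0 -1;0 -5.3 0 0 -1")

```text
time_s: 36.25
position: [0.5832, -0.209, 0.0379]
tool_rot: [[0.12, -0.993, 0.001], [-0.993, -0.12, -0.001], [0.001, -0.001, -1.0]]
ft_force: [-2.1, -0.8, 5.1]
grip_width: 0.01
gripper_force: 24.8
```

Continue in small steps until the force rises at the home stop.

Emit:
move_arm(series="0 -0.2 0 0 -1;0 -0.4 0 0 -1;0 -0.6 0 0 -1;0 -0.8 0 0 -1;0 -0.9 0 0 -1;0 -1.0 0 0 -1;0 -1.1 0 0 -1;0 -1.1 0 0 -1")

```text
time_s: 37.25
position: [0.5941, -0.2077, 0.0379]
tool_rot: [[0.12, -0.993, 0.002], [-0.993, -0.12, -0.001], [0.001, -0.001, -1.0]]
ft_force: [-0.4, -0.9, 5.5]
grip_width: 0.0103
gripper_force: 24.8
```

Emit:
move_arm(series="0 -0.1 0 0 -1;0 -0.2 0 0 -1;0 -0.3 0 0 -1;0 -0.4 0 0 -1;0 -0.4 0 0 -1")

```text
time_s: 37.88
position: [0.5954, -0.2075, 0.0378]
tool_rot: [[0.12, -0.993, -0.005], [-0.993, -0.12, -0.001], [0.0, 0.005, -1.0]]
ft_force: [-14.0, -3.2, 11.7]
grip_width: 0.0099
gripper_force: 25.6
```

Emit:
move_arm(series="0 0.2 0 0 -0.1;0 0.2 0 0 -0.1;0 0.2 0 0 -0.1;0 0.2 -4 0 -0.1;0 0.2 -9 0 -0.1;0 5 -14 0 -0.1;0 10 -16 0 0;0 16 -17 0 0")

```text
time_s: 38.88
position: [0.4378, -0.2261, 0.2083]
tool_rot: [[0.121, -0.993, 0.002], [-0.993, -0.121, -0.002], [0.002, -0.002, -1.0]]
ft_force: [0.0, -1.1, 0.7]
grip_width: 0.0428
gripper_force: 0.0
```

```bash
python3 - <<'E'
from h import *
st(); d=snap('top'); ds=snap('scene')
for c in ('top','scene'):
    print([(round(x['score'],2),np.round(x['point'],4).tolist()) for x in spotter.mark_of('drawer_handle',c)[:2]],[(round(x['score'],2),np.round(x['point'],4).tolist()) for x in spotter.mark_of('unit',c)[:2]])
def crop(d,p):
    u,v=map(int,proj(d,p)[0]); v=max(v,80); return d['pixels'][v-80:v+80,u-90:u+90]
cv2.imwrite('pics/v6.png',cv2.resize(np.hstack([crop(d,[.65,-.2,.05]),crop(ds,[.65,-.2,.05])]),None,fx=2.2,fy=2.2,interpolation=cv2.INTER_CUBIC))
E
```

```text
t 38.875 q [-41.1  17.1  85.6  -0.   77.1 132. ] pos [ 0.4378 -0.2261  0.2083] R [[0.121, -0.993, 0.002], [-0.993, -0.121, -0.002], [0.002, -0.002, -1.0]] F [ 0.  -1.1  0.7] w 0.04275755835726706 0.0
[(0.97, [0.5943, -0.2035, 0.0562])] [(0.82, [0.7721, -0.1866, 0.0066])]
[(0.55, [0.5925, -0.2074, 0.0554]), (0.23, [0.3655, 0.4632, -0.0024])] [(0.97, [0.7694, -0.1853, 0.0019]), (0.6, [0.7418, 0.1464, 0.0007])]
```

View pics/v6.png

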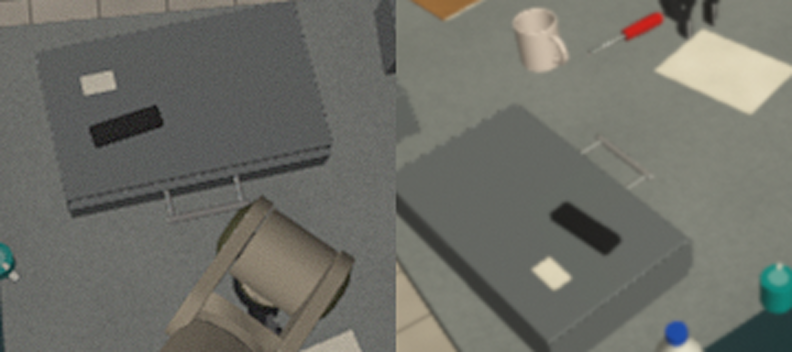

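Both views show the drawer flush with the unit and the gripper clear, so I'm handing the job in.

```bash
python3 -c "
from h import *
print(order.close_job())"
```

```text
the job is handed in; nothing more can be done
None
```

I stood the red, blue and yellow cells upright on their own discs with pointers on the marks, closed the drawer fully, and handed the job in; no green cell was on the bench, and the judge's verdict was not shown.

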